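Set the clay printer's feed selector and start it

ROBOT

A 6-joint arm with a two-finger parallel gripper is mounted at the origin on the work surface. World frame = base frame: x ahead of the robot, y to its left, z up, the work surface at z = 0. Lengths are in m, angles in rad, forces in N, time in s.
With the tool pointing down it reaches from about 0.3 to 1 m from the base axis. Payload 5.1 kg.
Tool frame: the origin (TCP) lies on the mounting face of the last link; the fingertips stand 190 mm ahead of it and the grasp point (between the pads) lies 171 mm ahead of it (arm.grasp_offset is the distance from the TCP to the grasp point, in m); z points along the fingers, y is the direction in which the jaws open and shut (so a half turn about z gives the same grasp; the last joint's range is limited). The gripper opens to 95 mm and grips with 3 to 60 N. Pads are 20 mm wide; open, the fingers measure 119 mm over their backs; the gripper's body (75 mm by 180 mm) begins 59 mm behind the grasp point.
Start: joints at [1.028, 0.124, 1.65, -0, 1.367, -0.083], TCP at [0.288, 0.582, 0.405] pointing down, gripper open.
Joint ranges: [-2.61, 2.61], [-1.02, 2.33], [0.03, 2.71], [-1.35, 4.49], [0.32, 2.68], [-2.91, 2.91]. Speed limits (rad/s): [2.57, 2.57, 3.14, 3.14, 3.14, 3.14].

INTERFACE

Orientations are given as a 3x3 rotation matrix whose columns are the frame's x, y, z axes.
In Python, from bench import arm, eyes gives the robot as it stands.
- The arm moves only by the tool send_rows, never from a script. Its arguments are lists of equal length, an entry for each row: "dp": the shift along the world's x, y, z in units of 50 mm (1.0 is 50 mm), a list of three; "rotation": the turn, a rotation vector about the world's x, y, z in units of 8 degrees (1.0 is 8 degrees), a list of three. A call has 1 to 5 rows; each row is the pose to reach, as a shift and turn from the pose commanded when the call began; what a row does not reach only later rows make up. A row lasts 1/8 s, in which the tool goes at most 62.5 mm and 10.7 degrees, less where a joint would pass 70% of its speed; a pose out of reach is approached as far as the arm can. A call with a gripper value outside its range is refused whole. "claw" is the finger opening in mm, from 0 to 95.1, set as the call begins (left out, the last holds). The fingers move at their own pace and stop on an object; "force" is the grip in N (left out, the last holds). Time passes only in rows, so rows that repeat a pose let the fingers close. It gives the time, the measured TCP pose, the force and the opening at its end, in the units of the state.
- arm.read_state(): the state, without advancing time (a new reading comes with each control period).
- eyes.grab_frame(name): name is "scene" or "top"; returns a dict with "frame" (480x640x3 uint8, red, green, blue), "intrinsics" (3x3 intrinsics, pixels), "origin" and "rotation" of the camera in the world. Camera axes: x right, y up, looking along -z (the intrinsics and any distortion apply to the point x, -y, -z); pixel columns grow to the right and rows downward; lengths in m; the calibration is good to about 2 mm. A picture is of the moment at which its call begins. There is no depth.
- arm.sign_off(): hands the job in, once; it reports no verdict.
Trained networks look in a picture, given as the dict that the camera call returned (one of the last four; its "shot" number tells which), for a name from the list of things; names that differ only in an ending like _2 or _b are one class to them, and where a whole thing is asked for, a point or a joint stands for the part that bears it (a point fixed in the world has none). Each returns a list of dicts, best first, with "conf" (0 to 1); they miss things now and then, are a little off and sometimes report something else, mostly with a low value. They report only what shows in the picture. A call takes as long as a camera call. They do not tell look-alikes from the thing itself.
- eyes.cut_out(target, picture): "region" (480x640 bool, what is visible of it) and "location" ([column, row] in pixels, amid what is visible of it).
- eyes.pinpoint(target, picture): "location" ([column, row] in pixels: a listed point, or the origin of a listed thing).
The state is a dict: "t": time; "joint_positions": joint angles; "joint_velocities": joint speeds; "tau": joint torques, N m; "eef_pos": TCP position; "eef_rot": TCP orientation; "ft_force": force on the tool from outside, world axes, zero at the start; "torque": the same for the moment, N m; "finger_gap": finger opening in m.
Only numpy, scipy, OpenCV 4.12 (cv2) and the standard library are available. Lean on these libraries where they do the work, as an engineer would, in place of code of your own. Each camera call takes 0.05 s, during which the arm holds its last target.

TASK

Turn the feed selector lever by pushing it round with a fingertip, click by click, until it has clicked into the fifth mark of its scale (counting clockwise, with the round dot as the first), and leave it there. Then press the start button on the smaller box all the way down with a fingertip and let it come up again. Do not pinch the lever, do not press the button before the selector is set, and leave the loose things around the boxes where they are.

Things in the scene. Friction and masses are not known exactly. Their poses are not given: they have to be found in the camera images.
- feed (a joint): Lever angle, rad, about a vertical axis; grows clockwise seen from above. Eight detents pi/6 apart: first mark (round dot) 0, second 0.524, ... fifth 2.094, ... eighth 3.665; end stops just outside. Starts in one of the first four. Halfway between detents a sprung roller passes a crest: beyond it the lever snaps on into the next, short of it back. Needs up to 0.15 N m: 4 N at 40 mm from the axis
- feed_axis (a point): Point on the lever's turning axis, 16 mm above the housing's top face, at mid height of the lever. Its x axis points along the lever from the axis to the tip and turns with it; z is up. The hub around it is black, round, 32 mm across, and its top is 29 mm above the housing
- feed_tip (a point): Middle of the lever's free end, 58 mm from the axis, at mid height. The lever is a black one-sided upright bar, 16 mm wide, with a thin white line along its top; underside 3 mm, top 29 mm above the housing. To turn it clockwise push its left side (left when looking from the axis to the tip)
- selector_box: Fixed grey housing, 150 x 150 mm, 55 mm tall. Origin: centre of its underside, below the turning axis; z up. Black marks on its top, 66 mm from the axis: a round dot (the first, 14 mm) 105 degrees anticlockwise from the box's x axis, then seven bars (14 x 4.5 mm) clockwise every 30 degrees; the fifth mark is at -15 degrees
- start_top (a point): Centre of the top face of the start button, a round steel cap 36 mm across in a black collar on top of the smaller box. It moves down as the button is pressed
- start (a joint): Travel of the start button, m: 0 released, 0.006 fully down. A spring brings it back; fully down takes about 4 N
- start_box: Fixed grey box under the button, 90 x 90 mm, 50 mm tall. Origin: centre of its underside; the button stands at the centre of its top
- nozzle: Loose steel nozzle standing on the bench, a cone 36 mm across and 48 mm tall. Origin: centre of its underside. Leave alone
- jar: Loose clear jar with a white lid, 48 mm across, 60 mm tall. Origin: centre of its underside. Leave alone
- coil_ring: Loose fired-clay ring, 54 mm outside, 38 mm inside, 30 mm tall. Origin: centre of its underside. Leave alone
- scraper: Loose spatula, 200 mm long, lying on the bench along its x axis. Origin: middle of its length, underside. Leave alone
Things that resemble listed ones, but are neither listed nor needed, are in the scene too. What is shaped like the start_box but green is not meant. Leave any orange look-alike of the selector_box alone.

How it is judged:
On the way, in this order (a step that is already met when the one before it is completed fails the run):
1. the selector lever rests in the fifth detent (value of joint feed between 1.9744 and 2.2144 rad and velocity of joint feed between -0.1 and 0.1 rad/s), for 0.3 s.
2. the start button is pressed down with the fingers (value of joint start above 0.005 m and contact force between start_box and the fingers above 0.5 N and value of joint feed between 1.9744 and 2.2144 rad), for 0.05 s.
At the end, for the whole second after the job is handed in: The lever stands within 0.12 rad of the fifth detent (2.094 rad), the button has been pressed at least 5 of its 6 mm after that and has come up again (within 1.5 mm), and nozzle, jar, ring and spatula are within 20 mm of where they stood (value of joint feed between 1.9744 and 2.2144 rad and value of joint start below 0.0015 m and distance of each of nozzle, jar, coil_ring, scraper from where it was at the start of the episode below 0.02 m); the robot touches nothing.
It fails at once if the lever is pinched: fingers push on both of its sides, left (feed_c2) and right (feed_c3), at once (over 1 N each) (contact force between each of feed_c2, feed_c3 and the fingers above 1 N).
It fails at once if the start button is pressed more than 2 mm while the selector is not at the fifth mark (value of joint start above 0.002 m and not (value of joint feed between 1.9744 and 2.2144 rad)).
It fails at once if the nozzle, jar, ring or spatula is moved or lifted (over 20 mm) (distance of any of nozzle, jar, coil_ring, scraper from where it was at the start of the episode above 0.02 m).
It also fails if it takes over 51 s, if anything falls off the work surface, if the arm or the gripper's body presses on something with over 40 N, if the wrist force passes 120 N, or if a joint passes its speed limit or range.

## Working session

There is one attempt and no reset: what is moved stays moved. The work goes in short steps, Python scripts to look and compute and a tool call to move; the robot and the scene stay as the last step left them, time stands still between calls to the robot, and variables do not carry over. Pictures are saved under pics/ and viewed, and the job is handed in when it is done.

Besides the shell and the picture viewer there is one more tool, called after "Call:" by a JSON object that holds its "api" and its "payload", one argument or row to a line. send_rows: Moves the arm, as the interface text tells. Its arguments: {"type":"object","properties":{"dp":{"type":"array","items":{"type":"array","items":{"type":"number"}}},"rotation":{"type":"array","items":{"type":"array","items":{"type":"number"}}},"claw":{"type":"number"},"force":{"type":"number"}},"required":["dp","rotation"]}

```bash
mkdir -p pics; ls
python3 - <<'E'
from bench import arm, eyes
import cv2, pickle
print(arm.read_state())
for n in("scene","top"):
    p=eyes.grab_frame(n); pickle.dump(p,open(n+".pkl","wb"))
    cv2.imwrite(f"pics/{n}0.png",p["frame"][:,:,::-1])
    print(n,p["shot"],p["origin"],p["rotation"],p["intrinsics"])
    for t in("feed_axis","feed_tip","selector_box","start_top","start_box","nozzle","jar","coil_ring","scraper"):
        print(t,[(d["location"],round(d["conf"],2)) for d in eyes.pinpoint(t,p)][:4])
E
```

```text
pics
{'t': 0.0, 'joint_positions': array([ 1.02843044e+00,  1.24494674e-01,  1.65167232e+00, -4.25618472e-05,
        1.36752099e+00, -8.26075029e-02]), 'joint_velocities': array([-1.59768265e-04, -1.09376477e-04, -3.49752902e-04,  1.45623955e-03,
        4.63304365e-05, -1.09798408e-03]), 'tau': array([ 2.08560878e-04, -4.17598379e+01, -3.59935319e+01,  7.76244351e-02,
        4.91763640e-02, -1.75921209e-04]), 'eef_pos': array([0.2883281 , 0.58226837, 0.40349439]), 'eef_rot': array([[-8.96163499e-01,  4.43722762e-01, -1.04583317e-03],
       [ 4.43723975e-01,  8.96161668e-01, -1.81615037e-03],
       [ 1.31368340e-04, -2.09162892e-03, -9.99997804e-01]]), 'ft_force': array([-0.12694357, -0.48837571,  0.1107782 ]), 'torque': array([0.01083847, 0.03992216, 0.01102243]), 'finger_gap': 0.09510137288487175}
scene 1 [ 1.33579759 -0.42982223  0.6831017 ] [[ 0.4676186  -0.51581907  0.7178186 ]
 [ 0.88377083  0.25740336 -0.39075905]
 [ 0.01679205  0.81711333  0.57623244]] [[461.05492482   0.         314.11069022]
 [  0.         461.05492482 242.57814985]
 [  0.           0.           1.     
[... 565 characters left out ...]
-0.9998264   0.00504808 -0.01793578]
 [-0.01767244  0.04810466  0.99868595]] [[554.41752814   0.         326.37148108]
 [  0.         554.41752814 237.42902815]
 [  0.           0.           1.        ]]
feed_axis [([380.9, 224.3], 0.83), ([416.0, 330.6], 0.62)]
feed_tip [([403.4, 354.9], 0.9), ([356.4, 214.0], 0.62)]
selector_box [([379.8, 230.7], 0.87), ([410.0, 328.8], 0.78)]
start_top [([259.0, 242.1], 0.53), ([282.4, 309.5], 0.52), ([147.5, 256.7], 0.47), ([367.2, 147.9], 0.35)]
start_box [([281.1, 307.3], 0.86), ([264.8, 243.2], 0.62)]
nozzle [([366.2, 152.0], 0.74)]
jar [([275.0, 152.5], 0.82)]
coil_ring [([488.9, 279.3], 0.86), ([146.7, 255.2], 0.23)]
scraper [([146.4, 255.7], 0.63)]
```

View pics/scene0.png

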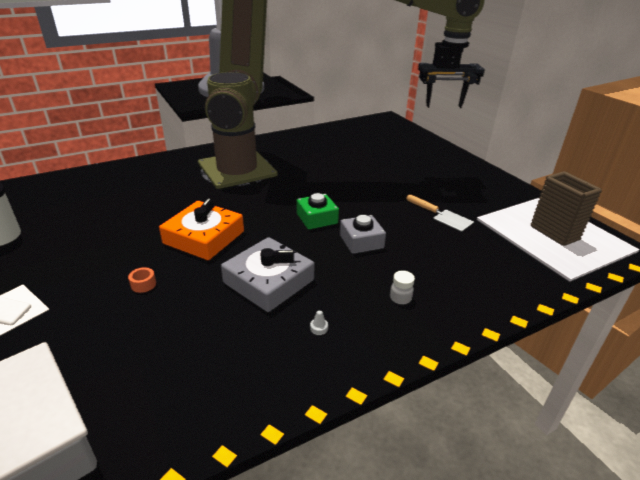

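View pics/top0.png

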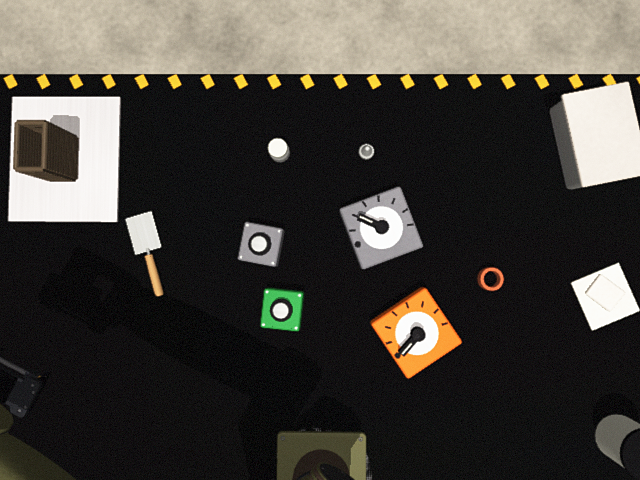

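The candidates for the selector are grey (top 380,227) and orange (top 416,332), which is a decoy. For the start box they are grey (260,243) and green (282,309), also a decoy. I choose both grey ones. Next is a close crop and position measurement.

```bash
cat > h.py <<'E'
import numpy as np
def ray(p,uv):
    K=p["intrinsics"];d=np.array([(uv[0]-K[0,2])/K[0,0],-(uv[1]-K[1,2])/K[1,1],-1.0])
    return np.array(p["origin"]),np.array(p["rotation"])@d
def onz(p,uv,z):
    o,d=ray(p,uv);return o+d*(z-o[2])/d[2]
def proj(p,X):
    c=np.array(p["rotation"]).T@(np.array(X)-p["origin"]);K=p["intrinsics"]
    return np.array([K[0,2]+K[0,0]*c[0]/-c[2],K[1,2]-K[1,1]*c[1]/-c[2]])
E
python3 - <<'E'
import pickle,cv2,numpy as np
from h import *
t=pickle.load(open("top.pkl","rb"));s=pickle.load(open("scene.pkl","rb"))
f=t["frame"][:,:,::-1]
cv2.imwrite("pics/crop1.png",np.hstack([cv2.resize(f[180:275,335:430],(570,570),interpolation=cv2.INTER_CUBIC)]))
f2=s["frame"][:,:,::-1]
cv2.imwrite("pics/crop2.png",cv2.resize(f2[205:315,215:395],(792,484),interpolation=cv2.INTER_CUBIC))
# grey masks top faces
def quad(roi,z):
    x0,x1,y0,y1=roi
    sub=t["frame"][y0:y1,x0:x1].astype(int)
    m=((sub.max(2)-sub.min(2)<35)&(sub.mean(2)>70)).astype(np.uint8)
    m=cv2.morphologyEx(m,cv2.MORPH_CLOSE,np.ones((5,5)))
    c=max(cv2.findContours(m,cv2.RETR_EXTERNAL,cv2.CHAIN_APPROX_NONE)[0],key=cv2.contourArea)
    c=c+np.array([x0,y0]);q=cv2.boxPoints(cv2.minAreaRect(c))
    w=np.array([onz(t,u,z) for u in q])
    print(q.tolist(),w.round(4).tolist(),"ctr",w.mean(0).round(4),np.linalg.norm(np.diff(w,axis=0),axis=1))
quad((330,430,180,275),.055); quad((230,292,215,272),.05)
for n,uv,z in (("axis",(380.9,224.3),.071),("dot",(358,244),.055),("start",(259.5,242.5),.06),("jar",(278,149),.06),("noz",(366,152),.02)):
    print(n,onz(t,uv,z).round(4))
for n,uv,z in (("axis",(267.8,255.8),.071),("tip",(292,257.9),.071),("start",(362.4,220.3),.06),("jar",(397.8,298.8),0),("noz",(319.6,327.4),0)):
    print("scene",n,onz(s,uv,z).round(4))
E
```

```text
[[338.22772216796875, 208.7227783203125], [399.8138427734375, 185.26138305664062], [423.1168212890625, 246.43167114257812], [361.53070068359375, 269.89306640625]] [[0.6172, -0.0369, 0.055], [0.6714, -0.1768, 0.055], [0.5324, -0.2293, 0.055], [0.4785, -0.0903, 0.055]] ctr [ 0.5749 -0.1333  0.055 ] [0.15001163 0.14860666 0.1491063 ]
[[237.26039123535156, 259.3829650878906], [244.5426788330078, 221.15103149414062], [282.6827392578125, 228.41580200195312], [275.40045166015625, 266.6477355957031]] [[0.5007, 0.1929, 0.05], [0.5883, 0.1774, 0.05], [0.572, 0.0898, 0.05], [0.4847, 0.1056, 0.05]] ctr [0.5364 0.1414 0.05  ] [0.08892135 0.08910951 0.0887554 ]
axis [ 0.581  -0.1326  0.071 ]
dot [ 0.5371 -0.0821  0.055 ]
start [0.5392 0.1411 0.06  ]
jar [0.753  0.1013 0.06  ]
noz [ 0.7547 -0.1016  0.02  ]
scene axis [ 0.5724 -0.1299  0.071 ]
scene tip [ 0.6032 -0.0856  0.071 ]
scene start [0.5278 0.1476 0.06  ]
scene jar [0.7571 0.0979 0.    ]
scene noz [ 0.7552 -0.097   0.    ]
```

View pics/crop1.png

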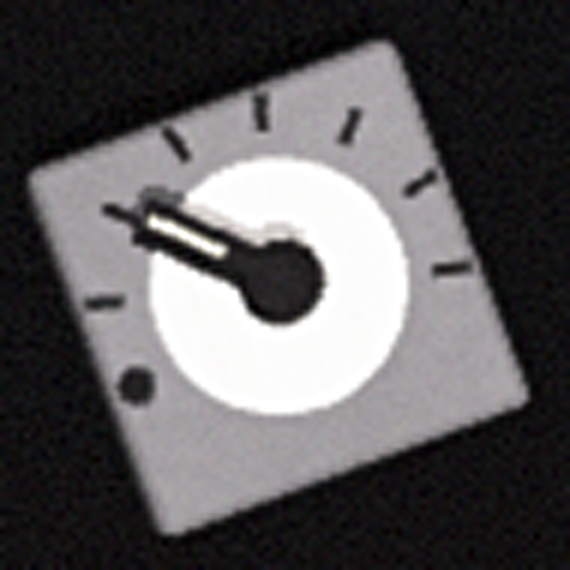

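View pics/crop2.png

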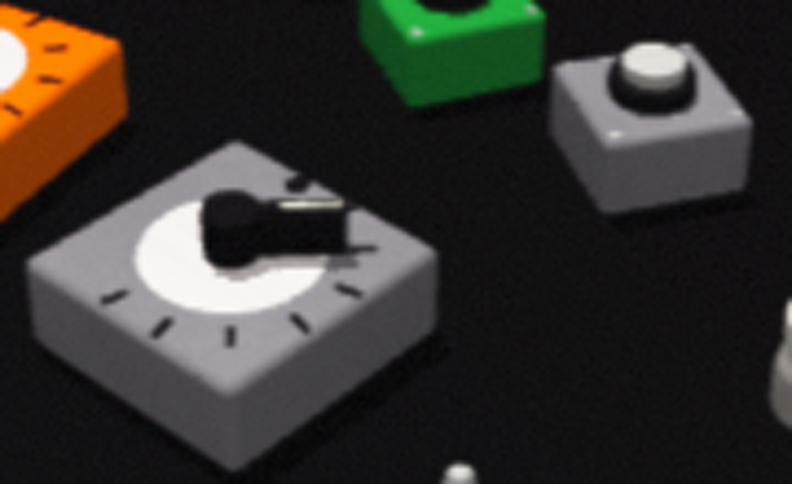

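The lever stands at the third mark (crop1 108,210), and the fifth is at (262,112). The grey boxes are confirmed. I compute selector axis ≈ (0.575,-0.133), the box x axis at about 21°, the lever now at about 66° and the target at about 6°. The plan is to close the fingers and approach on the lever's left side, with the tool's y axis along the lever.

Call:
{"api": "send_rows", "payload": {
  "dp": [
    [0.4,-1.0,0],
    [0.8,-2.0,0],
    [1.3,-3.1,0],
    [1.7,-4.1,0],
    [2.1,-5.1,0]
  ],
  "rotation": [
    [0,0,0.3],
    [0,0,0.3],
    [0,0,0.3],
    [0,0,0.3],
    [0,0,0.3]
  ],
  "claw": 0,
  "force": 20
}}

```text
t: 1.62
eef_pos: [0.3938, 0.3258, 0.405]
eef_rot: [[-0.914, 0.406, 0.001], [0.406, 0.914, 0.0], [-0.001, 0.001, -1.0]]
ft_force: [0.9, 0.0, 0.8]
finger_gap: 0.0505
```

Call:
{"api": "send_rows", "payload": {
  "dp": [
    [0.4,-1.0,0],
    [0.8,-2.0,0],
    [1.3,-3.1,0],
    [1.7,-4.1,0],
    [2.1,-5.1,0]
  ],
  "rotation": [
    [0,0,0],
    [0,0,0],
    [0,0,0],
    [0,0,0],
    [0,0,0]
  ]
}}

```text
t: 2.25
eef_pos: [0.4988, 0.0706, 0.4051]
eef_rot: [[-0.914, 0.406, 0.001], [0.406, 0.914, 0.0], [-0.001, 0.001, -1.0]]
ft_force: [1.1, 0.0, -0.0]
finger_gap: 0.0026
```

Call:
{"api": "send_rows", "payload": {
  "dp": [
    [0.4,-1.0,0],
    [0.8,-2.0,0],
    [1.28,-2.98,-0.5],
    [1.28,-2.98,-1.5],
    [1.28,-2.98,-2.1]
  ],
  "rotation": [
    [0,0,0],
    [0,0,0],
    [0,0,0],
    [0,0,0],
    [0,0,0]
  ]
}}

```text
t: 2.88
eef_pos: [0.562, -0.0774, 0.2971]
eef_rot: [[-0.913, 0.407, -0.003], [0.407, 0.913, 0.001], [0.003, -0.0, -1.0]]
ft_force: [0.5, 0.5, -0.4]
finger_gap: 0.0005
```

Run:
```python
from bench import arm, eyes
import cv2, numpy as np
from h import *
print(arm.read_state()["eef_pos"],arm.read_state()["finger_gap"])
p=eyes.grab_frame("scene")
f=p["frame"][:,:,::-1].copy()
cv2.imwrite("pics/s1.png",cv2.resize(f[150:315,190:400],(798,627)[:2] if 0 else (756,594),interpolation=cv2.INTER_CUBIC))
```

```text
[ 0.56196797 -0.07736496  0.29713235] 0.0005039004100061787
```

View pics/s1.png

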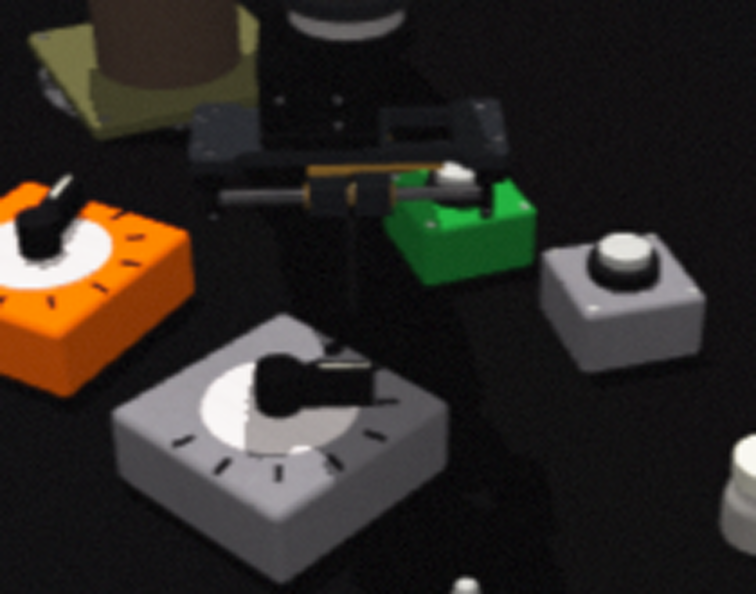

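The gripper hangs on the lever's left side (fingertip at crop 352,310) with the lever still at the third mark. Next I go down beside it, then push.

Call:
{"api": "send_rows", "payload": {
  "dp": [
    [0,0,-0.4],
    [0,0,-0.84],
    [0,0,-0.84]
  ],
  "rotation": [
    [0,0,0],
    [0,0,0],
    [0,0,0]
  ]
}}

```text
t: 3.3
eef_pos: [0.5621, -0.0762, 0.2568]
eef_rot: [[-0.914, 0.405, -0.002], [0.405, 0.914, 0.0], [0.002, -0.0, -1.0]]
ft_force: [-0.3, -0.5, 0.7]
finger_gap: 0.0002
```

Run:
```python
from bench import arm, eyes
import cv2, numpy as np
from h import *
s=arm.read_state();print(s["eef_pos"],s["ft_force"])
o=[]
for n,(x0,y0) in (("scene",(215,200)),("top",(330,175))):
    p=eyes.grab_frame(n); f=p["frame"][:,:,::-1].copy()
    o.append(cv2.resize(f[y0:y0+100,x0:x0+100],(400,400),interpolation=cv2.INTER_CUBIC))
cv2.imwrite("pics/s2.png",np.hstack(o))
```

```text
[ 0.5621201  -0.07624204  0.25680646] [-0.25930736 -0.50623867  0.65215414]
```

View pics/s2.png

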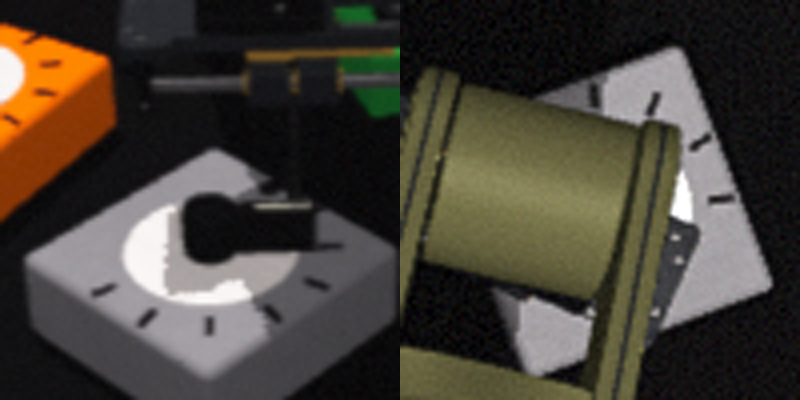

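Call:
{"api": "send_rows", "payload": {
  "dp": [
    [0.15,-0.08,0],
    [0.3,-0.17,0],
    [0.37,-0.17,0],
    [0.43,-0.18,0],
    [0.43,-0.18,0]
  ],
  "rotation": [
    [0,0,0],
    [0,0,0],
    [0,0,-0.5],
    [0,0,-1],
    [0,0,-1]
  ]
}}

```text
t: 4.03
eef_pos: [0.5844, -0.0858, 0.2579]
eef_rot: [[-0.849, 0.528, -0.0], [0.528, 0.849, -0.0], [0.0, -0.0, -1.0]]
ft_force: [0.2, 0.1, 0.1]
finger_gap: 0.0009
```

```bash
cat > look.py <<'E'
import sys
from bench import arm, eyes
import cv2, numpy as np
s=arm.read_state();print(s["t"],s["eef_pos"].round(4),s["ft_force"].round(1))
p=eyes.grab_frame("scene"); f=p["frame"][:,:,::-1]
cv2.imwrite(sys.argv[1],cv2.resize(f[200:300,215:325],(660,600),interpolation=cv2.INTER_CUBIC))
E
python3 look.py pics/s3.png
```

```text
4.025 [ 0.5844 -0.0858  0.2579] [0.2 0.1 0.1]
```

View pics/s3.png

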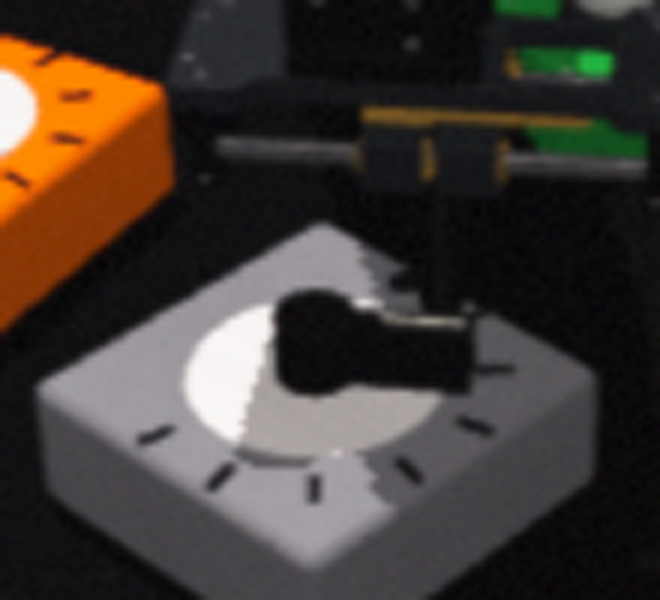

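Call:
{"api": "send_rows", "payload": {
  "dp": [
    [0.07,-0.01,0],
    [0.13,-0.03,0],
    [0.18,-0.05,0],
    [0.23,-0.07,0],
    [0.23,-0.07,0]
  ],
  "rotation": [
    [0,0,-0.5],
    [0,0,-1],
    [0,0,-1.4],
    [0,0,-1.75],
    [0,0,-1.75]
  ]
}}

```text
t: 4.7
eef_pos: [0.5959, -0.0893, 0.2582]
eef_rot: [[-0.696, 0.718, 0.001], [0.718, 0.696, -0.0], [-0.001, 0.001, -1.0]]
ft_force: [0.5, -0.3, -0.3]
finger_gap: 0.0002
```

```bash
python3 look.py pics/s4.png
```

```text
4.7 [ 0.5959 -0.0893  0.2582] [ 0.5 -0.3 -0.3]
```

View pics/s4.png

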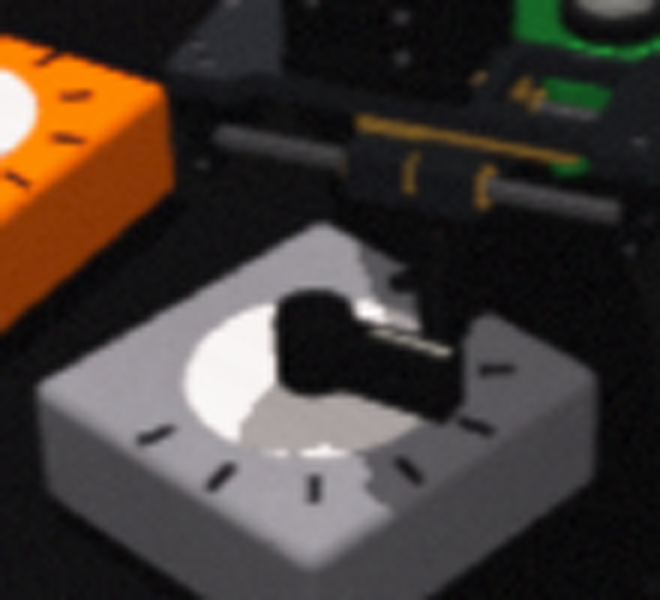

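The lever has clicked into the fourth mark (it points at the bar at crop 475,425). Now the next click, stopping a little past the crest.

Call:
{"api": "send_rows", "payload": {
  "dp": [
    [0.08,-0.04,0],
    [0.15,-0.08,0],
    [0.2,-0.13,0],
    [0.25,-0.17,0],
    [0.25,-0.17,0]
  ],
  "rotation": [
    [0,0,-0.6],
    [0,0,-1.25],
    [0,0,-1.75],
    [0,0,-2.25],
    [0,0,-2.25]
  ]
}}

```text
t: 5.38
eef_pos: [0.6079, -0.0974, 0.2576]
eef_rot: [[-0.441, 0.898, -0.0], [0.898, 0.441, 0.0], [0.0, -0.0, -1.0]]
ft_force: [0.4, 1.5, 0.4]
finger_gap: 0.0004
```

Call:
{"api": "send_rows", "payload": {
  "dp": [
    [0.05,-0.05,0],
    [0.1,-0.09,0],
    [0.12,-0.12,0],
    [0.14,-0.15,0],
    [0.14,-0.15,0]
  ],
  "rotation": [
    [0,0,-0.5],
    [0,0,-1],
    [0,0,-1.25],
    [0,0,-1.5],
    [0,0,-1.5]
  ]
}}

```text
t: 6.0
eef_pos: [0.615, -0.1052, 0.2578]
eef_rot: [[-0.243, 0.97, 0.0], [0.97, 0.243, -0.0], [-0.0, 0.0, -1.0]]
ft_force: [0.2, -0.3, 0.1]
finger_gap: 0.0005
```

```bash
python3 look.py pics/s5.png
```

```text
6.0 [ 0.615  -0.1052  0.2578] [ 0.2 -0.3  0.1]
```

View pics/s5.png

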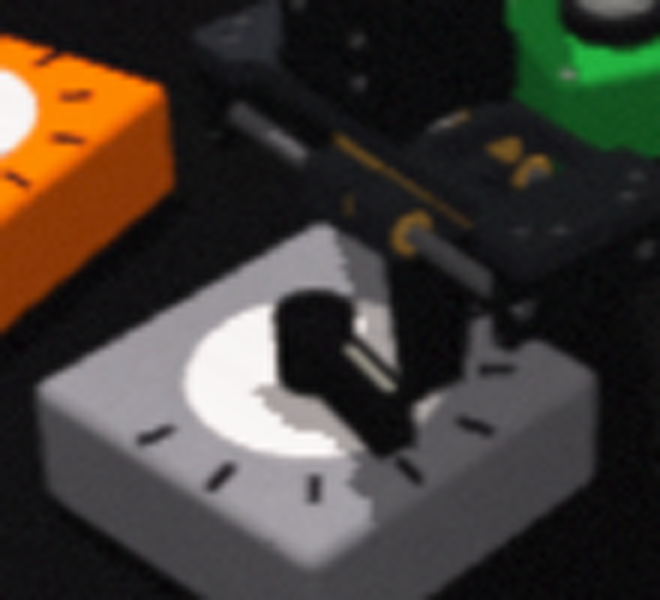

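The lever appears to be in the fifth mark (bar at crop 410,470) with no contact force. I back off to the left, lift and verify.

Call:
{"api": "send_rows", "payload": {
  "dp": [
    [-0.05,0.3,0],
    [-0.1,0.5,0.1],
    [-0.1,0.6,0.9],
    [-0.1,1.4,1.6],
    [-0.1,2.2,1.6]
  ],
  "rotation": [
    [0,0,0],
    [0,0,0],
    [0,0,0],
    [0,0,0],
    [0,0,0]
  ]
}}

```text
t: 6.68
eef_pos: [0.6107, 0.0064, 0.3428]
eef_rot: [[-0.243, 0.97, 0.008], [0.97, 0.243, -0.0], [-0.002, 0.008, -1.0]]
ft_force: [-0.1, -1.3, -0.4]
finger_gap: 0.0007
```

Call:
{"api": "send_rows", "payload": {
  "dp": [
    [-0.3,1.0,0],
    [-0.7,1.8,0],
    [-1.4,2.73,0],
    [-1.4,2.73,0]
  ],
  "rotation": [
    [0,0,0],
    [0,0,0],
    [0,0,0],
    [0,0,0]
  ]
}}

```text
t: 7.18
eef_pos: [0.5377, 0.1445, 0.3379]
eef_rot: [[-0.248, 0.969, -0.0], [0.969, 0.248, 0.0], [0.0, -0.0, -1.0]]
ft_force: [0.3, -1.6, -0.9]
finger_gap: 0.0003
```

Run:
```python
from bench import arm, eyes
import cv2, numpy as np
from h import *
s=arm.read_state();print(s["t"],s["eef_pos"].round(4),s["ft_force"].round(1))
o=[]
for n,(x0,y0) in (("scene",(215,190)),("top",(330,170))):
    p=eyes.grab_frame(n); f=p["frame"][:,:,::-1].copy()
    w=120
    o.append(cv2.resize(f[y0:y0+w,x0:x0+w],(400,400),interpolation=cv2.INTER_CUBIC))
    a=[d["location"] for d in eyes.pinpoint("feed_axis",p)];t=[d["location"] for d in eyes.pinpoint("feed_tip",p)]
    for l,q in(("axis",a),("tip",t)):
        for u in q: print(n,l,u,onz(p,u,.071).round(4))
    print([ (d["location"],onz(p,d["location"],.06).round(4)) for d in eyes.pinpoint("start_top",p)])
cv2.imwrite("pics/s6.png",np.hstack(o))
cv2.imwrite("pics/s6b.png",eyes.grab_frame("scene")["frame"][:,:,::-1])
```

```text
7.175 [0.5377 0.1445 0.3379] [ 0.3 -1.6 -0.9]
scene axis [197.0, 212.7] [ 0.3263 -0.2175  0.071 ]
scene tip [281.1, 271.2] [ 0.6349 -0.1263  0.071 ]
scene tip [210.0, 201.5] [ 0.2867 -0.1714  0.071 ]
[([358.4, 221.5], array([0.528 , 0.1355, 0.06  ])), ([316.9, 194.5], array([0.36 , 0.107, 0.06 ]))]
top axis [379.2, 223.5] [ 0.5828 -0.1288  0.071 ]
top axis [417.6, 330.6] [ 0.345  -0.2141  0.071 ]
top tip [404.0, 352.9] [ 0.2958 -0.184   0.071 ]
top tip [377.7, 201.5] [ 0.6323 -0.1254  0.071 ]
[([281.5, 311.8], array([0.3833, 0.0897, 0.06  ]))]
```

View pics/s6.png

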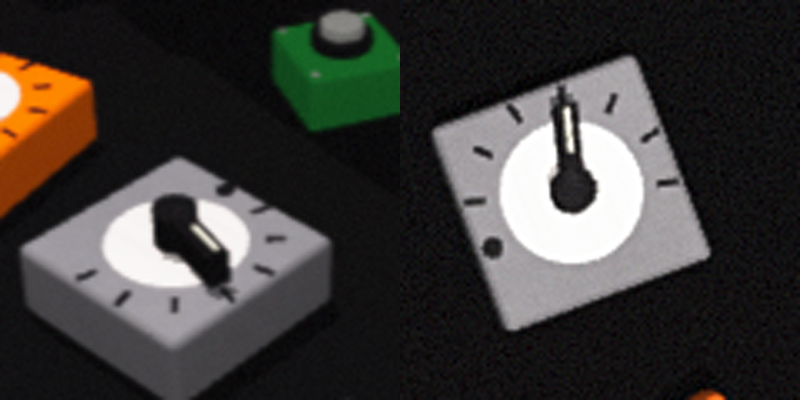

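View pics/s6b.png

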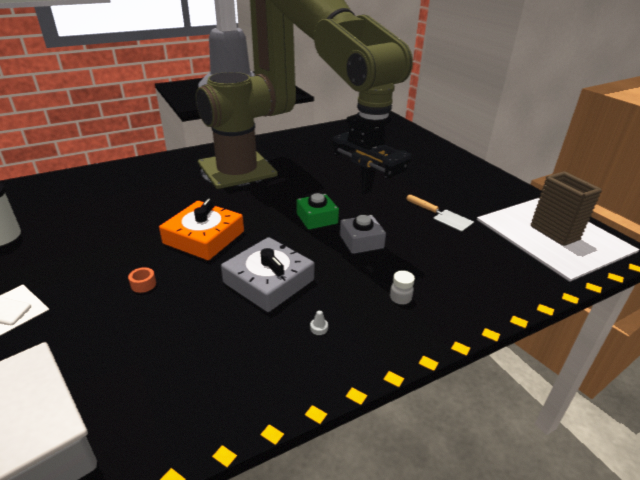

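The lever lies in line with the fifth bar in both views (top crop 562,95). The fingers are above the grey start button, so I press down by feel.

Call:
{"api": "send_rows", "payload": {
  "dp": [
    [0,-0.06,-0.7],
    [0,-0.06,-1.3],
    [0,-0.06,-1.3],
    [0,-0.06,-1.4],
    [0,-0.06,-1.4]
  ],
  "rotation": [
    [0,0,0],
    [0,0,0],
    [0,0,0],
    [0,0,0],
    [0,0,0]
  ]
}}

```text
t: 8.25
eef_pos: [0.5405, 0.1385, 0.2689]
eef_rot: [[-0.243, 0.97, 0.002], [0.97, 0.243, 0.0], [-0.0, 0.002, -1.0]]
ft_force: [0.1, -0.1, 0.2]
finger_gap: 0.0004
```

Run:
```python
from bench import arm, eyes
import cv2
s=arm.read_state();print(s["t"],s["eef_pos"].round(4),s["ft_force"].round(1))
f=eyes.grab_frame("scene")["frame"][:,:,::-1]
cv2.imwrite("pics/s7.png",cv2.resize(f[180:270,310:410],(660,594),interpolation=cv2.INTER_CUBIC))
```

```text
8.25 [0.5405 0.1385 0.2689] [ 0.1 -0.1  0.2]
```

View pics/s7.png

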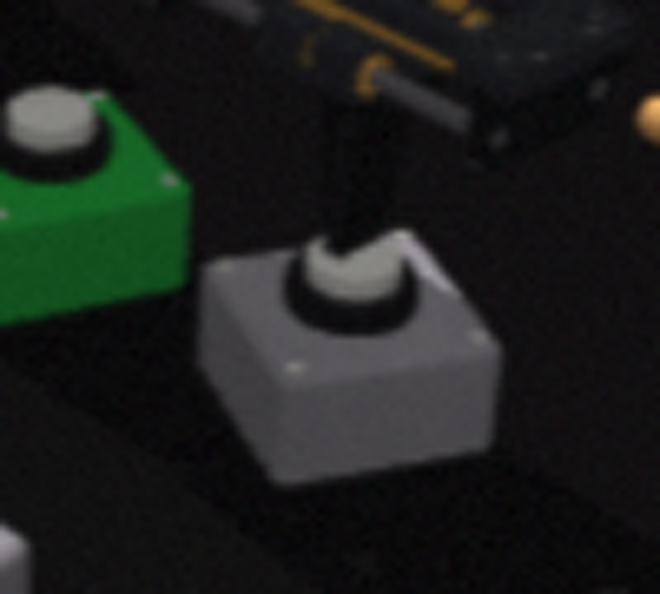

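Call:
{"api": "send_rows", "payload": {
  "dp": [
    [-0.06,0.04,0],
    [-0.06,0.04,-0.06],
    [-0.06,0.04,-0.12],
    [-0.06,0.04,-0.12]
  ],
  "rotation": [
    [0,0,0],
    [0,0,0],
    [0,0,0],
    [0,0,0]
  ]
}}

```text
t: 8.8
eef_pos: [0.537, 0.1405, 0.2617]
eef_rot: [[-0.243, 0.97, -0.0], [0.97, 0.243, 0.0], [0.0, -0.0, -1.0]]
ft_force: [-1.1, -0.4, 1.6]
finger_gap: 0.0006
```

Call:
{"api": "send_rows", "payload": {
  "dp": [
    [0,0,-0.05],
    [0,0,-0.1],
    [0,0,-0.1]
  ],
  "rotation": [
    [0,0,0],
    [0,0,0],
    [0,0,0]
  ]
}}

```text
t: 9.18
eef_pos: [0.5371, 0.1405, 0.2569]
eef_rot: [[-0.243, 0.97, 0.0], [0.97, 0.243, 0.0], [0.0, 0.0, -1.0]]
ft_force: [-1.0, 0.2, 3.6]
finger_gap: 0.0006
```

Call:
{"api": "send_rows", "payload": {
  "dp": [
    [0,0,-0.03],
    [0,0,-0.06],
    [0,0,-0.06]
  ],
  "rotation": [
    [0,0,0],
    [0,0,0],
    [0,0,0]
  ]
}}

```text
t: 9.55
eef_pos: [0.5373, 0.1406, 0.2561]
eef_rot: [[-0.243, 0.97, -0.001], [0.97, 0.243, -0.0], [0.0, -0.001, -1.0]]
ft_force: [-8.2, -1.2, 15.8]
finger_gap: 0.0001
```

The button has bottomed out: force jumped to 16 N after about 6 mm of travel. I take a quick picture while it's pressed, then release.

Run:
```python
from bench import arm, eyes
import cv2
s=arm.read_state();print(s["t"],s["eef_pos"].round(4),s["ft_force"].round(1))
f=eyes.grab_frame("scene")["frame"][:,:,::-1]
cv2.imwrite("pics/s8.png",cv2.resize(f[180:270,310:410],(660,594),interpolation=cv2.INTER_CUBIC))
```

```text
9.55 [0.5373 0.1406 0.2561] [-8.2 -1.2 15.8]
```

View pics/s8.png

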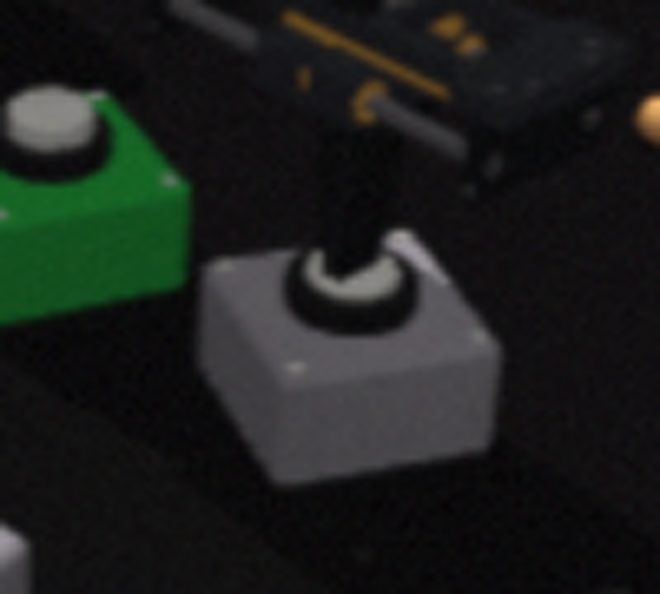

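Call:
{"api": "send_rows", "payload": {
  "dp": [
    [0,0,0.2],
    [0,0,0.7],
    [0,0,1.5],
    [0,0,2.2],
    [0,0,2.2]
  ],
  "rotation": [
    [0,0,0],
    [0,0,0],
    [0,0,0],
    [0,0,0],
    [0,0,0]
  ]
}}

```text
t: 10.22
eef_pos: [0.5378, 0.1405, 0.3672]
eef_rot: [[-0.243, 0.97, 0.007], [0.97, 0.243, 0.001], [-0.001, 0.007, -1.0]]
ft_force: [-0.6, 0.5, 0.3]
finger_gap: 0.0006
```

Run:
```python
from bench import arm, eyes
import cv2
s=arm.read_state();print(s["t"],s["eef_pos"].round(4),s["ft_force"].round(1))
f=eyes.grab_frame("scene")["frame"][:,:,::-1]
cv2.imwrite("pics/s9.png",cv2.resize(f[180:345,120:460],(800,388),interpolation=cv2.INTER_CUBIC))
```

```text
10.225 [0.5378 0.1405 0.3672] [-0.6  0.5  0.3]
```

View pics/s9.png

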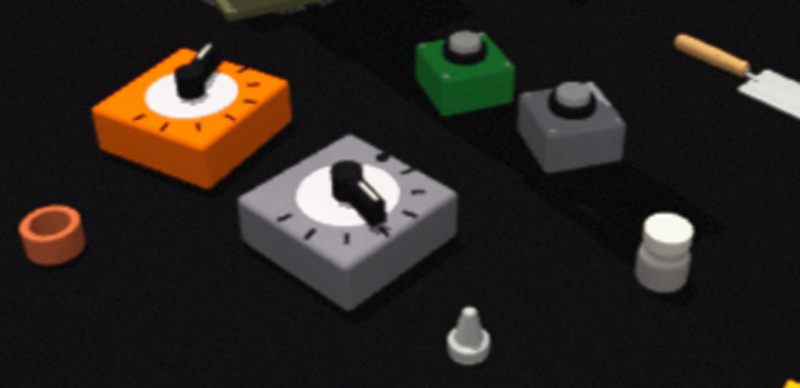

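The cap was flush while pressed and is up again now (crop 573,95). The lever is still at the fifth mark (385,230), the loose things have not moved, and the arm is clear.

```bash
python3 -c "
from bench import arm
print(arm.sign_off())"
```

```text
the job is handed in; nothing more can be done
None
```

The selector lever is set to the fifth mark, the start button has been pressed and has come back up, and I've handed the job in at about 10 s.

- **Lever:** It started at the third mark. I pushed its left side with the closed fingertips, one click to the fourth mark and one to the fifth. Both camera views then showed it in line with the fifth bar, and it was still there in the last picture.
- **Button:** I pressed the button on the grey smaller box until it stopped. It travelled about 6 mm, and the force rose from 3.6 N to about 16 N at the stop. The picture taken while pressing shows the cap flush with its collar, and the one after lifting shows it raised again.
- **Surroundings:** The nozzle, jar, ring and spatula look unmoved in the last picture. I judged that by eye and did not measure it. The arm stood clear above the button with almost no force on it.

**Disagreements:** The networks' points differed from the box-outline measurement by up to about 8 mm for the selector axis, and by about 10 mm for the button top. I used the box outlines instead. Once, the scene view missed the grey lever's axis, and the top view missed the grey button because the arm hid it.

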